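# Bring the bead dish round to the tub on a lifter

## Robot

A 6-joint arm with a two-finger parallel gripper is mounted at the origin on the work surface. World frame = base frame: x ahead of the robot, y to its left, z up, the work surface at z = 0. Lengths are in mm, angles in rad, forces in N, time in s.
With the tool pointing down it reaches from about 325 to 925 mm from the base axis. Payload 3.1 kg.
Tool frame: the origin (TCP) lies midway between the tips of the shut fingers; the grasp point (between the pads) lies 19 mm behind it; z points along the fingers, y is the line along which they close (so a half turn about z gives the same grasp; the last joint's range is limited). The gripper opens to 85 mm and grips with 20 to 120 N. Pads are 22 mm wide; open, the fingers measure 114 mm over their backs; the gripper's body (76 mm by 85 mm) begins 54 mm behind the grasp point. The pads swing forward as they close: fully open they stand 13 mm farther back than shut.
Start: joints at [-1.362, 0.217, 1.613, -0, 1.311, -0.112], TCP at [197.1, -593.12, 231.3] pointing down, gripper open.
Joint ranges: [-2.75, 2.75], [-0.78, 2.1], [0.31, 2.55], [-1.13, 4.27], [0.13, 2.63], [-2.58, 2.58]. Speed limits (rad/s): [2.79, 2.79, 3.14, 3.14, 3.14, 3.14].

## Interface

Orientations are given as a unit quaternion [w, x, y, z].
In Python, from rig import ctrl gives the robot as it stands.
- The arm moves only by the tool carry_out, never from a script. Its argument "series" is a list of rows, each a list of 3 entries, a list of its own where there are three numbers: the turn, a rotation vector about the tool's x, y, z in units of 6 degrees (1.0 is 6 degrees), then the shift along the tool's x, y, z in units of 50 mm (1.0 is 50 mm), then the finger opening in mm, from 0 to 85.4. A call has 1 to 10 rows; each row is the pose to reach, as a shift and turn from the pose commanded when the call began, along the tool's axes at that moment; what a row does not reach only later rows make up. A row lasts 1/8 s, in which the tool goes at most 62.5 mm and 10.7 degrees, less where a joint would pass 70% of its speed; a pose out of reach is approached as far as the arm can. A call with a gripper value outside its range is refused whole. The fingers move at their own pace and stop on an object; "newtons" is the grip in N (left out, the last holds). Time passes only in rows, so rows that repeat a pose let the fingers close. It gives the time, the measured TCP pose, the force, the opening and the grip force at its end, in the units of the state.
- ctrl.observe(): the state, without advancing time (a new reading comes with each control period).
- ctrl.capture(name): name is "scene" or "top" or "wrist"; returns the picture (480x640x3 uint8, red, green, blue); there is no depth.
- ctrl.camera_params(name): a dict with "fx", "fy", "cx", "cy" (pixels), "k1" (the pictures are not rectified: a ray, as slopes to the right and down, at radius r is drawn at 1 + k1 r^2 times it, then the intrinsics apply), "eye" and "rotation" of the camera in the world. Camera axes: x right, y down, z forward; pixel columns grow to the right and rows downward; lengths in mm; the calibration is good to about 2 mm. A picture is of the moment at which its call begins: read the wrist's pose just before it. camera_params takes no time and is no camera call; for the wrist camera it gives the pose at the moment of the call.
- ctrl.close_job(): hands the job in; it is judged then, once.
The state is a dict: "time": time; "joints": joint angles; "qd": joint speeds; "joint_torque": joint torques, N m; "tool_pos": TCP position; "ee_rot": TCP orientation; "contact_force": force on the tool from outside, world axes, zero at the start; "torque": the same for the moment, N m; "grip_width": finger opening in mm; "grasp_force": force on a finger pad.
Only numpy, scipy, OpenCV 4.12 (cv2) and the standard library are available. Lean on these libraries where they do the work, as an engineer would, in place of code of your own. Each camera call takes 0.05 s, during which the arm holds its last target. There are 200 camera calls.

## Task

Pick up the flat lifter by its wooden handle, slide its blade under the round dish that stands on the wooden rack with a clay ball loose in it, and lift the dish off the rack, never touching dish or ball with the gripper. Turn the dish a quarter turn from the way it lies on the rack and carry it so that its pouring lip is over the middle of the open plastic tub, a little above the rim and clear of it, keeping the dish level and the ball in its middle all the time. Finish like that, still holding the lifter with the dish resting on the blade alone and everything still; leave the tub, rack and other things on the bench undisturbed.

Things in the scene. Friction and masses are not known exactly. Their poses are not given: they have to be found in the camera images.
- lifter: Flat lifter (spatula with raised wooden handle), 0.2 kg, lying left or right, blade pointing roughly away from the robot. Origin at bench level below the grip place; x from handle to blade, z up. Steel blade z 0-3 mm, 56 mm wide, x 35 to 145 mm; upright 30 mm wide at x 32-37 mm joins it to the handle, a level bar 22 mm wide (y), z 44-68 mm, x -61 to 34 mm. Balances at about x = 75 mm.
- lifter_grip (a point): The place to grip the lifter: centre of the handle's cross-section, 56 mm above the underside of the blade, at the lifter's x = 0.
- rack: Wooden rack, fixed: two rails 34 mm tall, 12 mm wide, 120 mm long, along its x axis, with a 76 mm gap between them (y -38 to 38 mm), open at both ends; two flat strips 6 mm tall cross the gap's ends on the bench. Origin at bench level in the middle; x roughly away from the robot, z up.
- dish: Round white ceramic dish, about 0.13 kg, across the rails. Underside flat, 112 mm wide; outside 120 mm, 16.5 mm tall. Inside: flat spot 24 mm wide (5 mm up), then a 14 degree slope up to the rim. A pouring lip 26 mm wide, up to 21 mm above the underside, sticks out along +x to x = 82 mm; at the start it points along the rails, away from the robot. Origin: centre of the underside.
- dish_lip (a point): Tip of the dish's pouring lip: 82 mm from the dish's middle along its x, 16.5 mm above its underside.
- dish_well (a point): Where the ball's centre is when it lies in the very middle of the dish (17 mm above the middle of the underside).
- ball_center (a point): Centre of the ball: fired clay, 24 mm diameter, 14 g, rolling free in the dish.
- tub: Open round plastic tub, white, 60 mm tall, mouth 116 mm across, wall 3 mm, 0.12 kg, loose, standing empty on the bench on the other side from the lifter. Origin at the centre of its underside.
- tub_rim (a point): Centre of the tub's mouth, at rim height (60 mm above the bench).
- phone: Bystander: grey phone 150 x 72 x 9 mm lying flat, origin at the centre of its underside.
- claypot: Bystander: small yellow jar with a brown lid, 66 mm across, 62 mm tall, origin at the centre of its underside.
- modtool: Bystander: wooden clay modelling tool, about 130 mm long, 20 mm wide, 8 mm tall, lying flat; x along it, origin under its handle's middle.
- saucer: Bystander: plain flat white plate without a lip, 130 mm across, 14 mm tall, on the bench, origin at the centre of its underside.
- eraser: Bystander: white eraser 50 x 24 x 13 mm, origin at the centre of its underside.
- cutter: Bystander: aluminium disc-shaped clay weight 54 mm across, 30 mm tall, origin at the centre of its underside.
Things that resemble listed ones, but are neither listed nor needed, are in the scene too. Several things have the shape of the rack; the one meant has the colours described above.

How it is judged (in metres and radians):
On the way:
1. the dish is off the rack, carried on the lifter's blade, and not yet turned (contact force between lifter and dish above 0.4 N and contact force between dish and rack below 0.05 N and contact force between lifter and the fingers above 1 N and z of dish in the frame of rack above 0.042 m and angle between the x axis of dish and the x axis of rack, either way round below 0.6 rad), for 0.2 s.
At the end, for the whole second after the job is handed in: Fingers hold the lifter; the dish rests on its blade only, still, level within 6 deg, a quarter turn (within 17 deg) from the rack; lip tip within 40 mm of the tub centre in plan, 15 to 150 mm above its rim; ball within 18 mm of the dish middle; tub upright, within 20 mm of its start (contact force between lifter and dish above 0.4 N and contact force between each of dish, lifter and rack below 0.05 N and contact force between lifter and the fingers above 1 N and angle between the x axis of dish and the x axis of rack, either way round above 1.27 rad and horizontal distance between dish_lip and tub_rim below 0.04 m and z of dish_lip in the frame of tub_rim between 0.015 and 0.15 m and angle between dish's own z axis and vertical below 0.1 rad and distance between ball_center and dish_well below 0.018 m and contact force between each of dish, lifter and tub below 0.05 N and contact force between dish and the arm below 0.05 N and contact force between dish and the fingers below 0.05 N and angle between tub's own z axis and vertical below 0.05 rad and distance of tub from where it was at the start of the episode below 0.02 m and linear speed of dish below 0.03 m/s and angular speed of dish below 0.15 rad/s); the arm keeps its last pose, push and grip.
It fails at once if the gripper or arm touches the dish or the ball (contact force between any of dish, ball and the fingers above 0.5 N or contact force between any of dish, ball and the arm above 0.5 N).
It fails at once if the ball rolls more than 32 mm from the middle of the dish (distance between ball_center and dish_well above 0.032 m).
It fails at once if the dish tips more than 15 degrees (angle between dish's own z axis and vertical above 0.26 rad).
It fails at once if the tub or another thing on the bench is moved more than 30 mm (distance of any of phone, claypot, modtool, saucer, eraser, cutter, tub from where it was at the start of the episode above 0.03 m).
It also fails if it takes over 58 s, if anything falls off the work surface, if the arm or the gripper's body presses on something with over 40 N, if the wrist force passes 120 N, or if a joint passes its speed limit or range.

## Working session

There is one attempt and no reset: what is moved stays moved. The work goes in short steps, Python scripts to look and compute and a tool call to move; the robot and the scene stay as the last step left them, time stands still between calls to the robot, and variables do not carry over. Pictures are saved under pics/ and viewed, at most 10 in all, crops included, and the job is handed in when it is done.

Besides the shell and the picture viewer there is one more tool, called after "Call:" by a JSON object that holds its "api" and its "payload", one argument or row to a line. carry_out: Moves the arm, as the interface text tells. Its arguments: {"type":"object","properties":{"series":{"type":"array"},"newtons":{"type":"number"}},"required":["series"]}

```bash
ls; mkdir -p pics
python3 - <<'E'
from rig import ctrl
import cv2,numpy as np
for n in ["scene","top"]:
    im=ctrl.capture(n); cv2.imwrite(f"pics/{n}0.png",im[:,:,::-1]); print(n,ctrl.camera_params(n))
print(ctrl.observe())
E
```

```text
pics
scene {'fx': 446.21984129843, 'fy': 446.21984129843, 'cx': 324.29989205493933, 'cy': 242.67910270800914, 'k1': 0.022355958927941223, 'eye': array([1329.4001051 ,   19.01710755,  719.50035038]), 'rotation': array([-0.29028482,  0.64727951,  0.6397021 , -0.29588035])}
top {'fx': 546.9725002288726, 'fy': 546.9725002288726, 'cx': 323.2137468734724, 'cy': 242.01261194160594, 'k1': -0.02730353711429541, 'eye': array([ 377.52235915,  -11.99647186, 1484.56292687]), 'rotation': array([-0.04979249,  0.70885417, -0.70262955,  0.03685356])}
{'time': 0.1, 'joints': array([-1.36222491e+00,  2.17728041e-01,  1.61481566e+00,  1.94399028e-05,
        1.31130644e+00, -1.12164945e-01]), 'qd': array([ 1.85307502e-04, -7.32026250e-04, -1.93430084e-03, -9.12166723e-04,
        8.73649576e-05,  6.00837590e-04]), 'joint_torque': array([-6.14210312e-04, -3.98079443e+01, -3.04969883e+01, -3.73077262e-05,
        4.30441767e-03,  6.84921773e-06]), 'tool_pos': array([ 196.93062418, -592.36692016,  230.04633115]), 'ee_rot': array([-1.12788415e-03,  9.87168330e-01,  1.59679098e-01, -4.50071744e-05]), 'contact_force': array([ 0.86094738,  0.14251326, -1.8155218 ]), 'torque': array([-0.0281146,  0.020012 ,  0.0354026]), 'grasp_force': 0.0, 'grip_width': 85.20526909866787}
```

View pics/scene0.png

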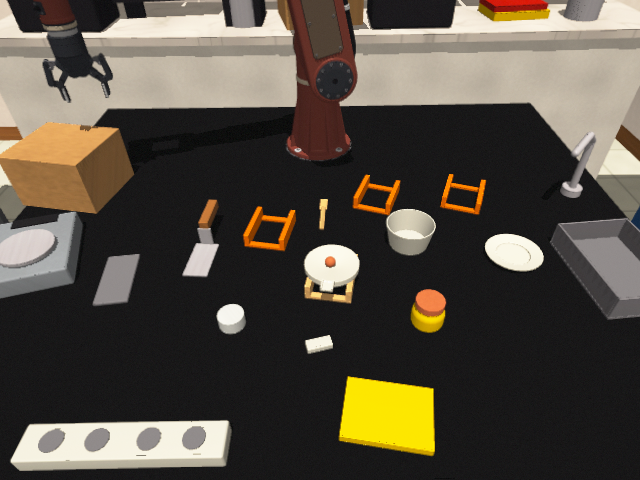

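View pics/top0.png

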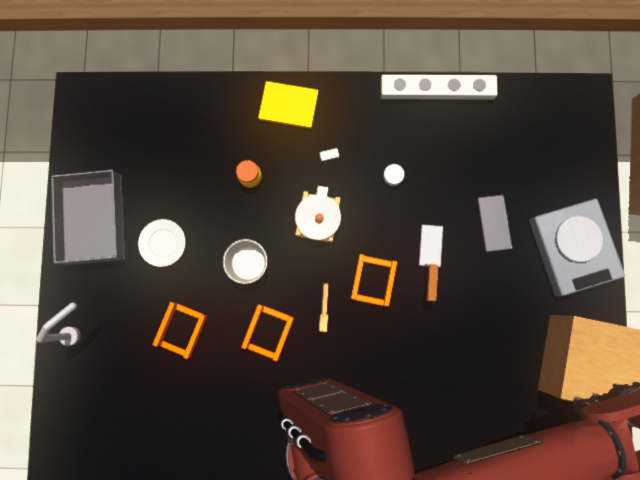

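The scene view is from the front, looking back at the robot; the top view has +x up and +y left. In the top view:

- **Lifter:** handle at (433,282), blade at (431,245).
- **Dish and ball:** dish at (318,217) with its lip at (322,190), on the wood-coloured rack.
- **Rack candidates:** three orange frames at (375,280), (268,333) and (180,330) are decoys. Only the light-wood one under the dish fits.
- **Tub candidates:** the white tub is at (245,262). The grey tray at (88,217) is square and the saucer at (162,243) is flat, so neither fits.

```bash
cat > h.py <<'E'
from rig import ctrl
import cv2,numpy as np
from scipy.spatial.transform import Rotation as R
def rot(q): return R.from_quat([q[1],q[2],q[3],q[0]])
def cam(n): return ctrl.camera_params(n)
def ray(p,uv):
    uv=np.atleast_2d(uv).astype(float)
    d=np.c_[(uv[:,0]-p['cx'])/p['fx'],(uv[:,1]-p['cy'])/p['fy']]; s=d.copy()
    for _ in range(20): s=d/(1+p['k1']*(s**2).sum(1,keepdims=True))
    return rot(p['rotation']).apply(np.c_[s,np.ones(len(s))])
def plane(p,uv,z):
    r=ray(p,uv); e=np.array(p['eye']); return e+r*((z-e[2])/r[:,2])[:,None]
def tri(p1,u1,p2,u2):
    a,b=ray(p1,u1)[0],ray(p2,u2)[0]; e1,e2=np.array(p1['eye']),np.array(p2['eye'])
    t=np.linalg.lstsq(np.c_[a,-b],e2-e1,rcond=None)[0]; x,y=e1+a*t[0],e2+b*t[1]
    return (x+y)/2,np.linalg.norm(x-y)
def blob(mask,box):
    m=np.zeros(mask.shape,np.uint8); x0,y0,x1,y1=box; m[y0:y1,x0:x1]=mask[y0:y1,x0:x1]
    n,l,s,c=cv2.connectedComponentsWithStats(m); i=1+np.argmax(s[1:,4])
    return (l==i).astype(np.uint8)
def rect(m): 
    c=max(cv2.findContours(m,0,2)[0],key=cv2.contourArea); return cv2.minAreaRect(c),c
E
python3 - <<'E'
from h import *
S=cv2.imread("pics/scene0.png");T=cv2.imread("pics/top0.png");ps,pt=cam("scene"),cam("top")
hs,ht=[cv2.cvtColor(i,cv2.COLOR_BGR2HSV) for i in(S,T)]
br=lambda h:((h[...,1]>120)&(h[...,2]>60)&(h[...,0]<25)).astype(np.uint8)
wh=lambda h,v=120:((h[...,1]<70)&(h[...,2]>v)).astype(np.uint8)
for nm,f,z,box in [("handle",br,68,(415,255,450,310)),("blade",wh,3,(410,215,450,268)),("tub",wh,60,(215,235,275,290)),("dish",wh,50,(285,180,350,245)),("ball",br,63,(310,208,330,226))]:
    r,c=rect(blob(f(ht),box)); print(nm,r,'area',cv2.contourArea(c)); print(plane(pt,cv2.boxPoints(r),z).round(1).tolist(), plane(pt,[r[0]],z).round(1))
# ball tri
for nm,f,bt,bs in [("ball",br,(310,208,330,226),(322,254,338,270)),("handle",br,(415,255,450,310),(190,195,225,235))]:
    a=cv2.moments(blob(f(ht),bt),True);b=cv2.moments(blob(f(hs),bs),True)
    g=lambda m:[m['m10']/m['m00'],m['m01']/m['m00']]
    print(nm,g(a),g(b),tri(pt,g(a),ps,g(b)))
c1=cv2.resize(T[170:310,225:455],None,fx=3.4,fy=3.4,interpolation=2)
c2=cv2.resize(S[190:310,180:370],None,fx=4,fy=4,interpolation=2)
cv2.imwrite("pics/c1.png",c1);cv2.imwrite("pics/c2.png",c2)
E
```

```text
handle ((432.29656982421875, 282.9586486816406), (10.804851531982422, 36.29021072387695), 3.3664608001708984) area 345.5
[[401.9, -250.5, 68.0], [495.3, -257.1, 68.0], [493.9, -285.0, 68.0], [400.5, -278.2, 68.0]] [[ 447.7 -267.7   68. ]]
blade ((430.6420593261719, 245.22763061523438), (21.770021438598633, 40.7953987121582), 3.5763344764709473) area 809.5
[[499.5, -242.8, 3.0], [611.2, -251.0, 3.0], [607.9, -310.3, 3.0], [496.3, -301.5, 3.0]] [[ 553.4 -276.4    3. ]]
tub ((244.5, 261.0), (44.0, 43.0), 90.0) area 1517.0
[[558.9, 279.4, 60.0], [559.8, 165.7, 60.0], [444.2, 163.1, 60.0], [443.1, 275.7, 60.0]] [[501.2 220.9  60. ]]
dish ((316.83233642578125, 214.81304931640625), (49.080596923828125, 45.75771713256836), 60.64224624633789) area 1692.5
[[653.9, 118.6, 50.0], [715.7, 12.7, 50.0], [600.2, -52.2, 50.0], [539.5, 52.8, 50.0]] [[627.   32.9  50. ]]
ball ((318.5, 217.5), (7.0, 7.0), 90.0) area 38.0
[[626.9, 37.3, 63.0], [627.0, 18.9, 63.0], [608.3, 18.7, 63.0], [608.2, 37.1, 63.0]] [[617.6  28.   63. ]]
ball [318.6734693877551, 217.57142857142858] [329.60714285714283, 261.39285714285717] (array([619.94734636,  27.68165813,  47.80587491]), np.float64(0.5678464665319031))
handle [432.2879177377892, 282.9845758354756] [208.06521739130434, 213.4538043478261] (array([ 448.3383989 , -270.06042116,   53.47365524]), np.float64(0.4483582322605323))
```

View pics/c1.png

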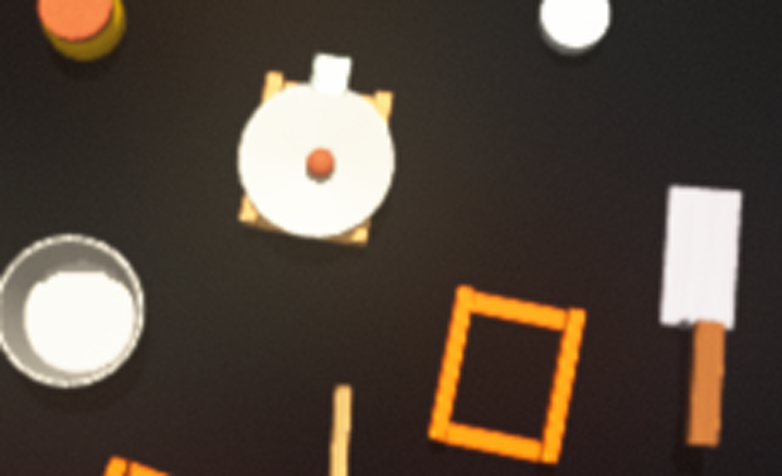

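View pics/c2.png

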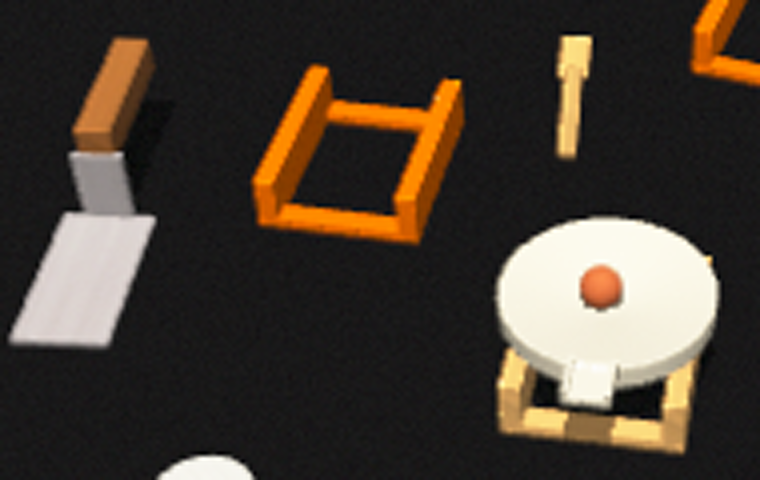

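The crops confirm the lifter (steel blade, wooden handle), and the light-wood rack under the dish. The dish lip points away from the robot, with the ball in its middle. Triangulation puts the handle centre at z≈53 mm (expected 56) and the ball at z≈48 mm (expected 51), so both agree with the text. Next I get the rack and dish axes and the first move.

```bash
cat >> h.py <<'E'
def yaw_of(q): x=rot(q).apply([1,0,0]); return np.degrees(np.arctan2(x[1],x[0]))
def delta(pos,yaw,o=None):
    o=o or ctrl.observe(); r=rot(o['ee_rot']); d=r.inv().apply(np.array(pos)-o['tool_pos'])/50
    x=np.array([np.cos(np.radians(yaw)),np.sin(np.radians(yaw)),0]); z=np.array([0,0,-1.])
    t=R.from_matrix(np.c_[x,np.cross(z,x),z]); w=np.degrees((r.inv()*t).as_rotvec())/6
    print('turn',w.round(2),'shift',d.round(3),'at',np.array(o['tool_pos']).round(1),'yaw',round(yaw_of(o['ee_rot']),2))
E
python3 - <<'E'
from h import *
T=cv2.imread("pics/top0.png");S=cv2.imread("pics/scene0.png");pt,ps=cam("top"),cam("scene")
c=np.array([[267,73],[392,93],[240,220],[367,242]])/3.4+[225,170]-.4
P=plane(pt,c,34);print('rack outer corners',P.round(1).tolist(),P.mean(0))
a=(P[0]+P[1]-P[2]-P[3])/2;b=(P[0]+P[2]-P[1]-P[3])/2
print('len',np.linalg.norm(a),np.linalg.norm(b),'yaw',np.degrees(np.arctan2(a[1],a[0])),np.degrees(np.arctan2(-b[0],b[1])))
# scene: front rail ends top outer corners, bottom outer corners
c=np.array([[503,350],[697,365]])/4+[180,190]; print('scene front',plane(ps,c,34).round(1).tolist())
c=np.array([[500,430],[685,452]])/4+[180,190]; print('scene front bottom',plane(ps,c,0).round(1).tolist())
# dish circle & lip
h=cv2.cvtColor(T,cv2.COLOR_BGR2HSV);m=((h[...,1]<70)&(h[...,2]>120)).astype(np.uint8);m[:, :285]=0;m[:,350:]=0;m[:180]=0;m[245:]=0
d=cv2.morphologyEx(m,cv2.MORPH_OPEN,cv2.getStructuringElement(2,(21,21)))
q=max(cv2.findContours(d,0,2)[0],key=cv2.contourArea);e=cv2.fitEllipse(q);print(e)
D=plane(pt,[e[0]],50.5)[0];lip=plane(pt,[(np.array([331,57])/3.4+[225,170])],52)[0];print('dish',D,'lip',lip,np.linalg.norm(lip-D),np.degrees(np.arctan2(*(lip-D)[[1,0]])))
m=T[:,:,0].astype(int);g=((m>75)).astype(np.uint8);g[:,275:]=0;g[:,:215]=0;g[:230]=0;g[295:]=0
q=max(cv2.findContours(g,0,2)[0],key=cv2.contourArea);e=cv2.fitEllipse(q);print('tub',e,plane(pt,[e[0]],60))
delta([462.5,-269,150],-4.6)
E
```

```text
rack outer corners [[694.7, 71.2, 34.0], [679.1, -28.3, 34.0], [576.4, 90.8, 34.0], [559.7, -9.4, 34.0]] [627.45493954  31.0743106   34.        ]
len 120.35087677621544 101.17816694604521 yaw -9.204057064905893 -9.1844565867878
scene front [[654.7, -24.5, 34.0], [667.7, 79.0, 34.0]]
scene front bottom [[681.4, -26.7, 0.0], [698.7, 72.0, 0.0]]
((313.7520751953125, 205.09490966796875), (21.02394676208496, 34.91404342651367), 68.81031036376953)
dish [653.09615431  41.38135555  50.5       ] lip [702.75968296  18.92377018  52.        ] 54.52576656362465 -24.332231634438894
tub ((244.76791381835938, 260.9753112792969), (44.12443923950195, 45.01011276245117), 40.21775436401367) [[501.3010894  220.18467405  60.        ]]
turn [-0.02  0.    3.83] shift [ 7.079 -4.459  1.613] at [ 196.9 -592.4  230. ] yaw 18.38
```

Checks pass:

| Thing | Measured | Expected |
|---|---|---|
| Rack | 120.4 × 101.2 mm, centre (627.5, 31), yaw −9.2° | 120 × 100 mm |
| Lifter grip | about (462.5, −269), yaw −4.6° | within reach |
| Tub centre | (501, 220.5) | within reach |
| Dish centre | about (620, 29), from the ball and the dish outline | near the rack centre |

Moving above the lifter.

Call:
{"api": "carry_out", "payload": {
  "series": [
    [[0,0,3.83],[7.08,-4.46,1.6],85],
    [[0,0,3.83],[7.08,-4.46,1.6],85],
    [[0,0,3.83],[7.08,-4.46,1.6],85],
    [[0,0,3.83],[7.08,-4.46,1.6],85],
    [[0,0,3.83],[7.08,-4.46,1.6],85],
    [[0,0,3.83],[7.08,-4.46,1.6],85],
    [[0,0,3.83],[7.08,-4.46,1.6],85],
    [[0,0,3.83],[7.08,-4.46,1.6],85],
    [[0,0,3.83],[7.08,-4.46,1.6],85],
    [[0,0,3.83],[7.08,-4.46,1.6],85]
  ],
  "newtons": 100
}}

```text
time: 1.35
tool_pos: [462.2, -271.1, 151.6]
ee_rot: [0.0, 0.999, -0.041, 0.0]
contact_force: [0.3, 0.3, -0.3]
grip_width: 84.9
grasp_force: 0.0
```

Run:
```python
from h import *
p=cam("wrist");im=ctrl.capture("wrist");cv2.imwrite("pics/w1.png",im[:,:,::-1]);np.save("w1.npy",p,allow_pickle=True);print(p)
delta([462.5,-269,36],-4.6)
```

```text
{'fx': 406.26924100202757, 'fy': 406.26924100202757, 'cx': 325.0650099546874, 'cy': 244.78234630864972, 'k1': -0.01188819710069483, 'eye': array([ 536.19149927, -278.12410229,  295.08819313]), 'rotation': array([-0.10085906, -0.66991584,  0.72740533,  0.10918656])}
turn [ 0.01 -0.   -0.02] shift [ 2.000e-03 -4.600e-02  2.313e+00] at [ 462.2 -271.2  151.6] yaw -4.72
```

View pics/w1.png

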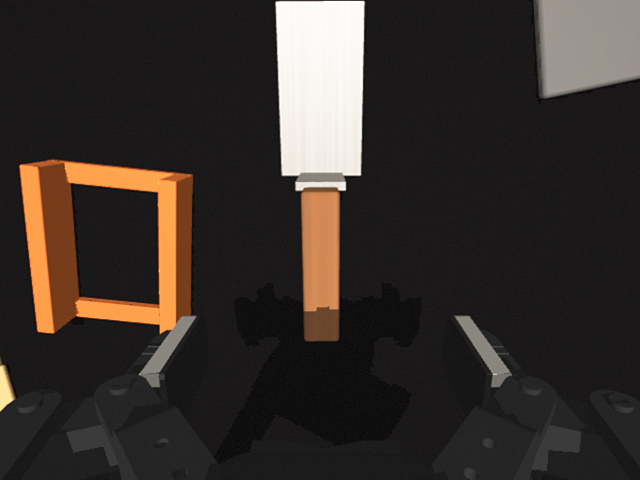

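The wrist view shows the handle from (321,190) to (321,341) between the open fingers, and the blade from (321,176) up to (320,1). The orange decoy at left is clear of the fingers. A quick check of the grip from these edges:

Run:
```python
from h import *
p=np.load("w1.npy",allow_pickle=True).item()
a=plane(p,[[302,190],[340,190],[304,341],[339,341]],68);b=plane(p,[[281,176],[361,176],[276,2],[364,1]],3)
print(a.round(1).tolist());print(b.round(1).tolist())
f,r=(a[0]+a[1])/2,(a[2]+a[3])/2;print('handle',np.linalg.norm(f-r),np.degrees(np.arctan2(*(f-r)[[1,0]])),'origin',f-(f-r)/np.linalg.norm(f-r)*34)
f2,r2=(b[2]+b[3])/2,(b[0]+b[1])/2;u=(f2-r2)/np.linalg.norm(f2-r2);print('blade',np.linalg.norm(f2-r2),np.degrees(np.arctan2(u[1],u[0])),'origin',f2-u*145)
# two-view height of the handle: front-top edge middle, wrist vs top
pt=cam("top");h=cv2.cvtColor(cv2.imread("pics/top0.png"),cv2.COLOR_BGR2HSV);m=((h[...,1]>120)&(h[...,2]>60)&(h[...,0]<25)).astype(np.uint8)
B=cv2.boxPoints(rect(blob(m,(415,255,450,310)))[0]);t=B[np.argsort(B[:,1])[:2]].mean(0);print('front edge tri',tri(pt,t,p,[321,190]))
```

```text
[[499.7, -262.2, 68.0], [498.0, -283.5, 68.0], [404.3, -254.0, 68.0], [402.5, -276.0, 68.0]]
[[500.5, -243.7, 3.0], [495.8, -300.7, 3.0], [610.7, -253.0, 3.0], [606.6, -309.0, 3.0]]
handle 95.7322891696224 -4.688517666013716 origin [ 464.95660598 -270.07838466   68.        ]
blade 110.81339061513437 -4.537231718438913 origin [ 464.1044111  -269.50136303    3.        ]
front edge tri (array([ 496.16181288, -273.0554021 ,   54.37585064]), np.float64(1.3472227472150715))
```

Wrist measurements match the sizes given (handle 95.7 mm, blade 110.8 mm). The grip is at (464.3, −269.8). Descend and close.

Call:
{"api": "carry_out", "payload": {
  "series": [
    [[0,0,0],[0.04,-0.03,0.6],60],
    [[0,0,0],[0.04,-0.03,1.3],60],
    [[0,0,0],[0.04,-0.03,1.9],60],
    [[0,0,0],[0.04,-0.03,2.31],60],
    [[0,0,0],[0.04,-0.03,2.31],60],
    [[0,0,0],[0.04,-0.03,2.31],30],
    [[0,0,0],[0.04,-0.03,2.31],15],
    [[0,0,0],[0.04,-0.03,2.31],10],
    [[0,0,0],[0.04,-0.03,2.31],10],
    [[0,0,0],[0.04,-0.03,2.31],10]
  ],
  "newtons": 110
}}

```text
time: 2.65
tool_pos: [465.8, -269.4, 37.5]
ee_rot: [0.001, 0.999, -0.04, 0.001]
contact_force: [-1.9, 1.2, 6.3]
grip_width: 20.2
grasp_force: 107.5
```

Call:
{"api": "carry_out", "payload": {
  "series": [
    [[0,0,0],[0,0,0],10],
    [[0,0,0],[0,0,0],10],
    [[0,0,0],[0,0,0],10],
    [[0,0,0],[0,0,0],10]
  ]
}}

```text
time: 3.15
tool_pos: [465.9, -269.4, 37.5]
ee_rot: [0.001, 0.999, -0.04, 0.001]
contact_force: [-1.2, 1.1, 6.1]
grip_width: 20.0
grasp_force: 107.5
```

Call:
{"api": "carry_out", "payload": {
  "series": [
    [[0,0,0],[0,0,-0.1],10],
    [[0,0,0],[0,0,-0.3],10],
    [[0,0,0],[0,0,-0.6],10],
    [[0,0,0],[0,0,-0.9],10],
    [[0,0,0],[0,0,-1.2],10],
    [[0,0,0],[0,0,-1.4],10],
    [[0,0,0],[0,0,-1.5],10],
    [[0,0,0],[0,0,-1.5],10]
  ]
}}

```text
time: 4.15
tool_pos: [465.0, -268.6, 111.1]
ee_rot: [0.0, 0.999, -0.04, 0.0]
contact_force: [0.4, 0.5, -2.5]
grip_width: 20.8
grasp_force: 107.5
```

Run:
```python
from h import *
o=ctrl.observe();print(o['tool_pos'],o['contact_force'],o['torque'],o['grip_width'],o['grasp_force'],yaw_of(o['ee_rot']),rot(o['ee_rot']).apply([0,0,1]))
im=ctrl.capture("scene");cv2.imwrite("pics/s2.png",cv2.resize(im[100:300,120:380,::-1],None,fx=3,fy=3,interpolation=2))
p=cam("wrist");np.save("w2.npy",p,allow_pickle=True);im=ctrl.capture("wrist")[:,:,::-1];cv2.imwrite("pics/w2.png",im)
h=cv2.cvtColor(im,cv2.COLOR_BGR2HSV);m=((h[...,1]<40)&(h[...,2]>140)).astype(np.uint8);r,c=rect(blob(m,(200,0,450,220)));print(r,cv2.boxPoints(r).round(1).tolist())
u=np.array([np.cos(np.radians(-9.2)),np.sin(np.radians(-9.2))]);C=np.array([627.5,31])
pre=C-u*(235-1.6);delta([*pre,125],-9.2)
```

```text
[ 464.95873652 -268.63386062  111.11823402] [ 0.41752635  0.47531952 -2.49152827] [ 0.02689276  0.11255194 -0.00252175] 20.843865910084578 107.52243518829346 -4.600969132809928 [ 4.16975561e-04 -3.28020934e-04 -9.99999859e-01]
((323.0, 108.0), (216.0, 144.0), 90.0) [[251.0, 0.0], [395.0, 0.0], [395.0, 216.0], [251.0, 216.0]]
turn [-0.01  0.01  0.77] shift [-1.883 -6.601 -0.289] at [ 464.4 -268.2  110.2] yaw -4.6
```

View pics/s2.png

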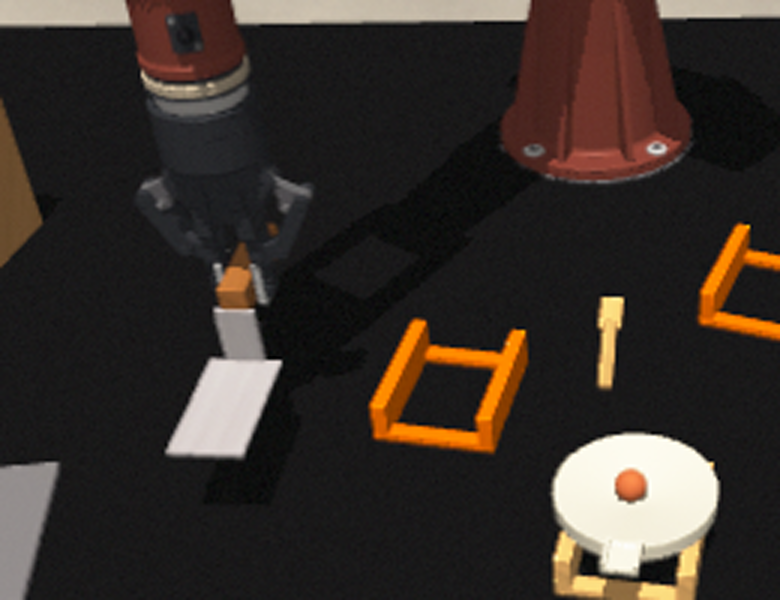

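View pics/w2.png

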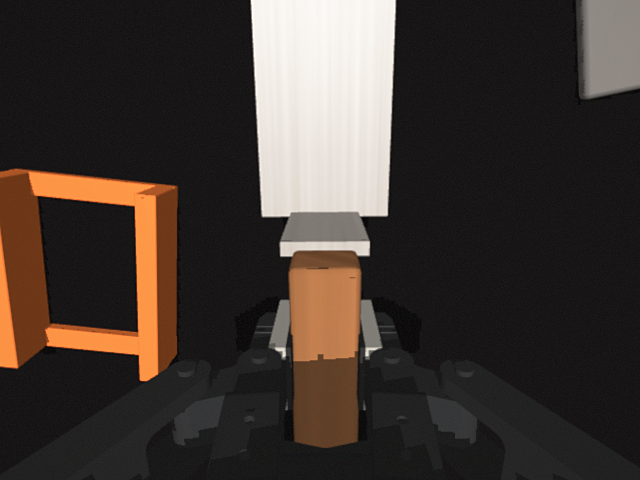

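The lifter is up and held and looks near level. In the wrist view the blade edges run from (262..388,216) to (251..395,0). I compute the blade pitch from the known 56 mm width at those rows.

Run:
```python
from h import *
for f,L in [("w1.npy",[(281,361,176),(276,364,2)]),("w2.npy",[(261.5,388.5,216),(251,395.5,1)])]:
    p=np.load(f,allow_pickle=True).item();P=[]
    for a,b,v in L:
        r=ray(p,[[a,v],[b,v]]);P.append(p['eye']+r.mean(0)*56/np.linalg.norm(r[0]-r[1]))
    d=P[1]-P[0];print(np.array(P).round(1).tolist(),'pitch deg',np.degrees(np.arctan2(d[2],np.hypot(*d[:2]))))
# scene: blade corners near/far, edge lengths under level assumption
ps=cam("scene");c=np.array([[214,359],[282,361],[166,453],[243,457]])/3+[120,100]
for z in (70,76,82): 
    P=plane(ps,c,z);print(z,P.round(1).tolist(),np.linalg.norm((P[0]+P[1]-P[2]-P[3])/2))
for z0 in (76,):
  for zt in (60,66,72,76): 
    a=plane(ps,c[:2],z0).mean(0);b=plane(ps,c[2:],zt).mean(0);print(zt,np.linalg.norm(a-b))
```

```text
[[499.0, -272.3, 9.2], [608.2, -280.9, 3.7]] pitch deg -2.9180906413456067
[[498.2, -272.0, 79.2], [582.8, -278.2, 76.5]] pitch deg -1.8322425580719237
70 [[493.7, -297.7, 70.0], [497.4, -243.5, 70.0], [604.0, -308.4, 70.0], [609.5, -251.5, 70.0]] 111.62537926340983
76 [[501.4, -294.8, 76.0], [505.0, -241.1, 76.0], [610.8, -305.4, 76.0], [616.1, -249.0, 76.0]] 110.59419848700432
82 [[509.2, -291.8, 82.0], [512.7, -238.7, 82.0], [617.5, -302.3, 82.0], [622.8, -246.5, 82.0]] 109.56301771059898
60 95.24145167393773
66 100.54353329176136
72 106.41171304295311
76 110.59419848700428
```

The blade is level to within about half a degree, so the grip has not slipped. Move to the pre-insertion pose, high.

Call:
{"api": "carry_out", "payload": {
  "series": [
    [[0,0,0.05],[-0.1,-0.4,-0.3],10],
    [[0,0,0.15],[-0.35,-1.2,-0.3],10],
    [[0,0,0.25],[-0.6,-2.1,-0.3],10],
    [[0,0,0.35],[-0.85,-3.0,-0.3],10],
    [[0,0,0.45],[-1.1,-3.9,-0.3],10],
    [[0,0,0.55],[-1.4,-4.8,-0.3],10],
    [[0,0,0.65],[-1.65,-5.7,-0.3],10],
    [[0,0,0.75],[-1.8,-6.3,-0.3],10],
    [[0,0,0.77],[-1.88,-6.6,-0.3],10],
    [[0,0,0.77],[-1.88,-6.6,-0.3],10]
  ]
}}

```text
time: 5.5
tool_pos: [396.7, 68.7, 125.2]
ee_rot: [0.0, 0.997, -0.079, -0.001]
contact_force: [1.0, -0.5, -2.4]
grip_width: 20.3
grasp_force: 108.0
```

Run:
```python
from h import *
o=ctrl.observe();print(o['tool_pos'],o['grip_width'],rot(o['ee_rot']).apply([0,0,1]))
im=ctrl.capture("top")[:,:,::-1];cv2.imwrite("pics/t3.png",cv2.resize(im[130:330,200:460],None,fx=3,fy=3,interpolation=2))
u=np.array([np.cos(np.radians(-9.2)),np.sin(np.radians(-9.2))]);C=np.array([627.5,31])
delta([*(C-u*(235-1.6)),56],-9.2)
```

```text
[396.74659861  68.73452416 125.19136758] 20.286883511594702 [-1.42193850e-03  5.35825190e-05 -9.99998988e-01]
turn [0.   0.01 0.01] shift [-1.000e-03 -6.000e-03  1.387e+00] at [397.1  68.  125.3] yaw -9.14
```

View pics/t3.png

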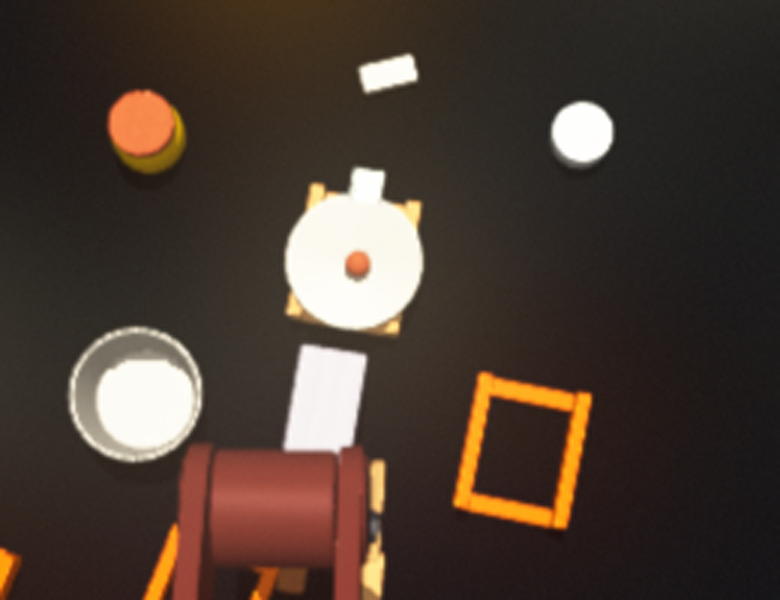

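The blade is lined up behind the dish, with its tip at crop (334,351), and everything else is undisturbed. Lower it to insertion height.

Call:
{"api": "carry_out", "payload": {
  "series": [
    [[0,0,0],[0,0,0.3],10],
    [[0,0,0],[0,0,0.7],10],
    [[0,0,0],[0,0,1.1],10],
    [[0,0,0],[0,0,1.3],10],
    [[0,0,0],[0,0,1.39],10],
    [[0,0,0],[0,0,1.39],10]
  ]
}}

```text
time: 6.3
tool_pos: [397.7, 67.7, 56.2]
ee_rot: [0.0, 0.997, -0.081, -0.0]
contact_force: [0.6, -0.3, -2.5]
grip_width: 20.5
grasp_force: 108.0
```

Run:
```python
from h import *
pt=cam("top");im=ctrl.capture("top")[:,:,::-1];ps=cam("scene");s=ctrl.capture("scene")[:,:,::-1]
cv2.imwrite("pics/t4.png",im);cv2.imwrite("pics/s4.png",s)
h=cv2.cvtColor(im,cv2.COLOR_BGR2HSV);m=((h[...,1]<60)&(h[...,2]>120)).astype(np.uint8)
r,c=rect(blob(m,(288,243,330,282)));B=cv2.boxPoints(r);B=B[np.argsort(B[:,1])];t=plane(pt,B,20);print(B.round(1).tolist(),t.round(1).tolist())
u=np.array([np.cos(np.radians(-9.2)),np.sin(np.radians(-9.2))]);n=np.array([-u[1],u[0]]);C=np.array([627.5,31])
for q in t: print('rack frame',((q[:2]-C)@u).round(1),((q[:2]-C)@n).round(1))
d=plane(pt,[[318.2,217.1]],51)[0];print('dish guess',((d[:2]-C)@u).round(1),((d[:2]-C)@n).round(1))
a=np.concatenate([cv2.resize(s[210:310,270:400],None,fx=6,fy=6,interpolation=2)]);cv2.imwrite("pics/s4c.png",a)
delta([*(C-u*(108-1.6)),56],-9.2)
```

```text
[[301.6000061035156, 246.60000610351562], [323.1000061035156, 250.1999969482422], [295.8999938964844, 280.79998779296875], [317.3999938964844, 284.3999938964844]] [[545.0, 74.0, 20.0], [535.7, 15.7, 20.0], [452.7, 88.0, 20.0], [443.6, 30.1, 20.0]]
rack frame -88.3 29.3
rack frame -88.2 -29.7
rack frame -181.7 28.3
rack frame -181.4 -30.3
dish guess -6.4 -2.9
turn [-0.   -0.01 -0.  ] shift [ 2.514 -0.006  0.021] at [398.3  67.8  56.9] yaw -9.23
```

View pics/s4c.png

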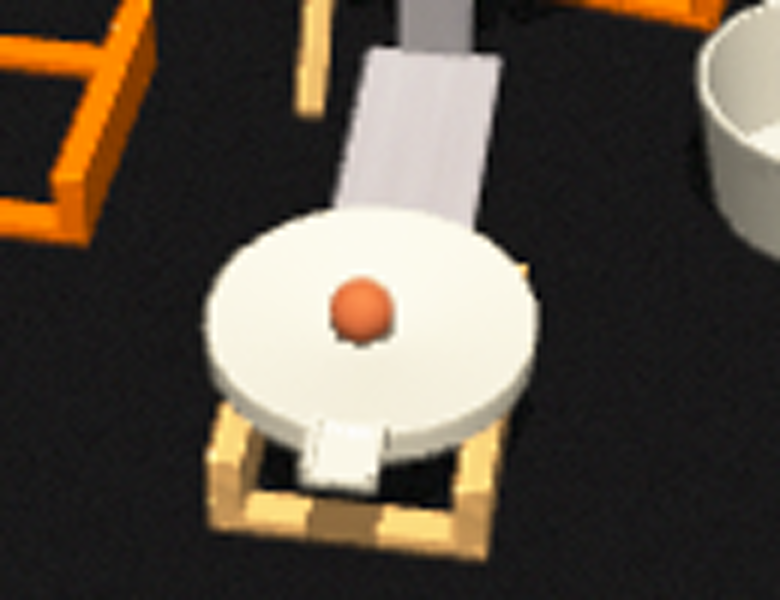

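The blade is centred in the gap (rack y = −0.3, tip at rack x = −88), and the dish centre is at rack x ≈ −6.4. Insert about 122 mm in two calls, checking the force in between.

Call:
{"api": "carry_out", "payload": {
  "series": [
    [[0,0,0],[0.1,-0.01,0],10],
    [[0,0,0],[0.3,-0.01,0],10],
    [[0,0,0],[0.55,-0.01,0],10],
    [[0,0,0],[0.8,-0.01,0],10],
    [[0,0,0],[1.0,-0.01,0],10],
    [[0,0,0],[1.15,-0.01,0],10],
    [[0,0,0],[1.2,-0.01,0],10]
  ]
}}

```text
time: 7.28
tool_pos: [457.4, 58.7, 56.2]
ee_rot: [0.0, 0.997, -0.08, -0.0]
contact_force: [-0.1, 0.6, -2.7]
grip_width: 20.1
grasp_force: 108.0
```

Call:
{"api": "carry_out", "payload": {
  "series": [
    [[0,0,0],[0.1,0,0],10],
    [[0,0,0],[0.3,0,0],10],
    [[0,0,0],[0.55,0,0],10],
    [[0,0,0],[0.8,0,0],10],
    [[0,0,0],[1.0,0,0],10],
    [[0,0,0],[1.15,0,0],10],
    [[0,0,0],[1.23,0,0],10],
    [[0,0,0],[1.23,0,0],10]
  ]
}}

```text
time: 8.28
tool_pos: [517.7, 48.9, 56.2]
ee_rot: [0.0, 0.997, -0.08, -0.0]
contact_force: [0.6, -0.2, -1.3]
grip_width: 20.8
grasp_force: 108.0
```

Run:
```python
from h import *
o=ctrl.observe();print(o['contact_force'],o['grip_width'])
a=ctrl.capture("wrist")[:,:,::-1];b=cv2.resize(ctrl.capture("scene")[210:310,270:400,::-1],None,fx=3,fy=3)
c=np.zeros((480,800,3),np.uint8);c[:360,:480]=cv2.resize(a,(480,360));c[180:480,480:800]=b[:, :320];cv2.imwrite("pics/m5.png",c)
u=np.array([np.cos(np.radians(-9.2)),np.sin(np.radians(-9.2))]);C=np.array([627.5,31])
delta([*(C-u*(111-1.6)),100],-9.2)
```

```text
[ 0.62133578 -0.16416797 -1.29030611] 20.77881798864231
turn [ 0.    0.01 -0.  ] shift [ 0.047  0.003 -0.877] at [517.2  49.   56.1] yaw -9.21
```

View pics/m5.png

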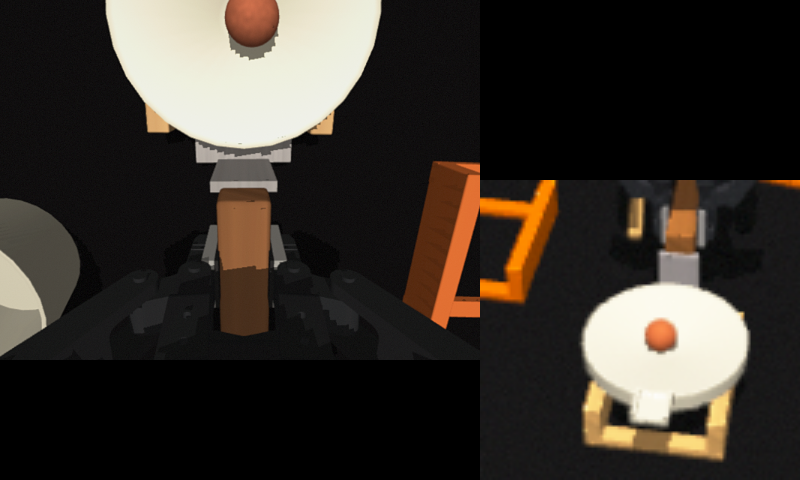

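The wrist view shows the blade under the dish. The upright, at about (243,175), is clear of the dish's rear edge, at about (243,148). That was my tenth picture, so from here I check by numbers. Lift slowly.

Call:
{"api": "carry_out", "payload": {
  "series": [
    [[0,0,0],[0,0,-0.04],10],
    [[0,0,0],[0,0,-0.1],10],
    [[0,0,0],[0,0,-0.16],10],
    [[0,0,0],[0,0,-0.2],10],
    [[0,0,0],[0,0,-0.24],10],
    [[0,0,0],[0,0,-0.28],10],
    [[0,0,0],[0,0,-0.33],10],
    [[0,0,0],[0,0,-0.4],10],
    [[0,0,0],[0,0,-0.48],10],
    [[0,0,0],[0,0,-0.56],10]
  ]
}}

```text
time: 9.62
tool_pos: [517.6, 49.0, 84.6]
ee_rot: [0.0, 0.997, -0.08, 0.0]
contact_force: [0.1, 0.4, -2.9]
grip_width: 20.6
grasp_force: 107.9
```

Call:
{"api": "carry_out", "payload": {
  "series": [
    [[0,0,0],[0,0,-0.08],10],
    [[0,0,0],[0,0,-0.14],10],
    [[0,0,0],[0,0,-0.18],10],
    [[0,0,0],[0,0,-0.2],10],
    [[0,0,0],[0,0,-0.2],10],
    [[0,0,0],[0,0,-0.2],10]
  ]
}}

```text
time: 10.38
tool_pos: [517.5, 49.0, 94.2]
ee_rot: [0.0, 0.997, -0.08, -0.0]
contact_force: [-0.1, 0.5, -3.6]
grip_width: 20.4
grasp_force: 107.9
```

```bash
cat >> h.py <<'E'
def status():
    o=ctrl.observe();z=rot(o['ee_rot']).apply([0,0,-1]);print('t',o['time'],'z-tilt deg',np.degrees(z[:2]).round(2),'F',np.round(o['contact_force'],1),'T',np.round(o['torque'],2),o['grip_width'],o['grasp_force'])
    pt,ps=cam("top"),cam("scene");T=ctrl.capture("top")[:,:,::-1];S=ctrl.capture("scene")[:,:,::-1]
    cv2.imwrite("pics/T.png",T);cv2.imwrite("pics/S.png",S)
    return o,pt,T,ps,S
def redball(im,rng):
    h=cv2.cvtColor(im,cv2.COLOR_BGR2HSV);m=((h[...,1]>120)&(h[...,2]>90)&((h[...,0]<12)|(h[...,0]>170))).astype(np.uint8)
    n,l,s,c=cv2.connectedComponentsWithStats(m)
    return [(c[i].round(2).tolist(),int(s[i,4])) for i in range(1,n) if 15<s[i,4]<400 and rng[0]<c[i][0]<rng[2] and rng[1]<c[i][1]<rng[3]]
def dishcontour(im,ball):
    h=cv2.cvtColor(im,cv2.COLOR_BGR2HSV);m=((h[...,1]<70)&(h[...,2]>140)).astype(np.uint8)
    q=[c for c in cv2.findContours(m,cv2.RETR_EXTERNAL,2)[0] if cv2.pointPolygonTest(c,ball,False)>0]
    return max(q,key=cv2.contourArea)
E
python3 - <<'E'
from h import *
o,pt,T,ps,S=status()
bt=redball(T,(270,170,370,260));bs=redball(S,(280,200,390,310));print(bt,bs)
print('ball',tri(pt,bt[0][0],ps,bs[0][0]))
c=dishcontour(T,bt[0][0]);print(cv2.contourArea(c),cv2.minEnclosingCircle(c),cv2.boundingRect(c))
m=np.zeros((480,640),np.uint8);cv2.drawContours(m,[c],-1,1,-1);m=cv2.morphologyEx(m,2,cv2.getStructuringElement(2,(25,25)));r,q=rect(m);e=cv2.fitEllipse(q);print('dish',e);D=plane(pt,[e[0]],o['tool_pos'][2]-37.5+3+16)[0]
print(D,'tool',o['tool_pos'],D-o['tool_pos'])
E
```

```text
t 10.375 z-tilt deg [ 0.02 -0.  ] F [-0.1  0.5 -3.6] T [0.03 0.23 0.01] 20.372648490954187 107.91413068771362
[([318.69, 216.06], 51)] [([329.59, 252.74], 85)]
ball (array([619.67710168,  27.36227664,  73.13665914]), np.float64(0.20106890075842282))Traceback (most recent call last):
  File "<stdin>", line 5, in <module>
  File "h.py", line 41, in dishcontour
    return max(q,key=cv2.contourArea)
ValueError: max() iterable argument is empty
```

Level lift confirmed: the ball rose 25 mm with the dish, tilt is 0.02°, and the load went up about 1.3 N. The dish sits 104 mm ahead of the tool. Raise further and plan the turn, with the dish centre going in a smooth straight line to its final place while yawing 90° left.

Call:
{"api": "carry_out", "payload": {
  "series": [
    [[0,0,0],[0,0,-0.04],10],
    [[0,0,0],[0,0,-0.12],10],
    [[0,0,0],[0,0,-0.22],10],
    [[0,0,0],[0,0,-0.34],10],
    [[0,0,0],[0,0,-0.46],10],
    [[0,0,0],[0,0,-0.58],10],
    [[0,0,0],[0,0,-0.68],10],
    [[0,0,0],[0,0,-0.75],10],
    [[0,0,0],[0,0,-0.79],10],
    [[0,0,0],[0,0,-0.8],10]
  ]
}}

```text
time: 11.72
tool_pos: [517.6, 49.0, 134.3]
ee_rot: [0.0, 0.997, -0.08, 0.0]
contact_force: [-0.8, 0.2, -3.2]
grip_width: 20.2
grasp_force: 107.9
```

```bash
cat > plan.py <<'E'
from h import *
o,pt,T,ps,S=status()
bt=redball(T,(270,170,370,260));bs=redball(S,(280,180,390,310));print(bt,bs,tri(pt,bt[0][0],ps,bs[0][0]))
P0=np.array([517.5,48.9]);A=np.array([619.8,28.]);y0=np.radians(-9.2);d=80.8
rt=lambda a:np.array([[np.cos(a),-np.sin(a)],[np.sin(a),np.cos(a)]])
rel=rt(-y0)@(A-P0);dl=np.radians(-8.6);tub=np.array([501.3,220.5]);y1=y0+np.radians(90)
l=dl+np.radians(90);B=tub-82*np.array([np.cos(l),np.sin(l)]);print('rel',rel,'B',B,'toolend',B-rt(y1)@rel)
s=np.arange(41)/40;s=s**3*(10-15*s+6*s*s)
th=y0+s*np.pi/2;t=np.array([A+(B-A)*q-rt(a)@rel for q,a in zip(s,th)])
for k in range(0,40,10):
    print(k,[[round(-np.degrees(th[i]-th[k])/6,2),*(lambda v:(round(v[0],2),round(-v[1],2)))(rt(-th[k])@(t[i]-t[k])/50)] for i in range(k+1,k+11)])
E
python3 plan.py
```

```text
t 11.725 z-tilt deg [-0.  0.] F [-0.8  0.2 -3.2] T [0.05 0.25 0.02] 20.232979501415517 107.92102575302124Traceback (most recent call last):
  File "plan.py", line 3, in <module>
    bt=redball(T,(270,170,370,260));bs=redball(S,(280,180,390,310));print(bt,bs,tri(pt,bt[0][0],ps,bs[0][0]))
                                                                                       ~~^^^
IndexError: list index out of range
```

```bash
sed -i 's/^bt=.*$/bt=redball(T,(270,150,370,270));bs=redball(S,(250,150,400,310));print(bt,bs)\nif bs: print("ball scene@112",plane(ps,[bs[0][0]],112.5))/' plan.py; python3 plan.py
python3 - <<'E'
import cv2;T=cv2.imread('pics/T.png');print(T[205:225:3,312:326:3].tolist())
E
```

```text
t 11.825 z-tilt deg [ 0.02 -0.  ] F [-1.1  0.2 -3.3] T [ 0.04  0.22 -0.01] 20.7587385347069 107.91767477989197
[([305.66, 269.98], 62)] [([329.45, 238.66], 89)]
ball scene@112 [[619.12388361  27.33025442 112.5       ]]
rel [104.32555674  -4.27530244] B [489.03810184 139.42197675] toolend [468.13810184  37.12197675]
0 [[np.float64(-0.0), np.float64(-0.0), np.float64(0.0)], [np.float64(-0.02), np.float64(-0.0), np.float64(0.0)], [np.float64(-0.06), np.float64(-0.01), np.float64(0.01)], [np.float64(-0.13), np.float64(-0.03), np.float64(0.01)], [np.float64(-0.24), np.float64(-0.05), np.float64(0.02)], [np.float64(-0.4), np.float64(-0.08), np.float64(0.04)], [np.float64(-0.61), np.float64(-0.12), np.float64(0.06)], [np.float64(-0.87), np.float64(-0.17), np.float64(0.09)], [np.float64(-1.18), np.float64(-0.23), np.float64(0.12)], [np.float64(-1.55), np.float64(-0.29), np.float64(0.15)]]
10 [[np.float64(-0.42), np.float64(-0.08), np.float64(0.03)], [np.float64(-0.89), np.float64(-0.15), np.float64(0.06)], [np.float64(-1.41), np.float64(-0.24), np.float64(0.1)], [np.float64(-1.97), np.float6
[... 1419 characters left out ...]
, [np.float64(-1.55), np.float64(0.15), np.float64(0.01)], [np.float64(-1.55), np.float64(0.15), np.float64(0.01)]]
[[[240, 249, 252], [241, 249, 252], [240, 249, 252], [238, 248, 251], [237, 248, 251]], [[239, 249, 252], [239, 248, 251], [211, 233, 247], [235, 246, 250], [237, 248, 251]], [[239, 249, 252], [115, 155, 233], [84, 142, 247], [86, 134, 234], [236, 247, 251]], [[241, 250, 252], [75, 114, 207], [74, 126, 235], [70, 114, 217], [236, 248, 251]], [[211, 231, 241], [95, 115, 152], [52, 77, 146], [90, 110, 146], [225, 239, 247]], [[57, 71, 140], [57, 72, 140], [57, 71, 139], [56, 70, 137], [126, 145, 178]], [[59, 74, 152], [59, 75, 152], [59, 76, 151], [58, 73, 148], [100, 119, 163]]]
```

The ball is still centred in the scene view at (619, 27); in the top view it merely merges with the arm's colour. Carry out the turn, with a check halfway.

Call:
{"api": "carry_out", "payload": {
  "series": [
    [[0,0,0],[0,0,0],10],
    [[0,0,-0.02],[0,0,0],10],
    [[0,0,-0.06],[-0.01,0.01,0],10],
    [[0,0,-0.13],[-0.03,0.01,0],10],
    [[0,0,-0.24],[-0.05,0.02,0],10],
    [[0,0,-0.4],[-0.08,0.04,0],10],
    [[0,0,-0.61],[-0.12,0.06,0],10],
    [[0,0,-0.87],[-0.17,0.09,0],10],
    [[0,0,-1.18],[-0.23,0.12,0],10],
    [[0,0,-1.55],[-0.29,0.15,0],10]
  ]
}}

```text
time: 13.18
tool_pos: [501.8, 43.8, 134.3]
ee_rot: [0.0, 1.0, 0.002, -0.0]
contact_force: [-0.1, 0.0, -4.0]
grip_width: 20.6
grasp_force: 107.8
```

Call:
{"api": "carry_out", "payload": {
  "series": [
    [[0,0,-0.42],[-0.08,0.03,0],10],
    [[0,0,-0.89],[-0.15,0.06,0],10],
    [[0,0,-1.41],[-0.24,0.1,0],10],
    [[0,0,-1.97],[-0.32,0.14,0],10],
    [[0,0,-2.58],[-0.4,0.18,0],10],
    [[0,0,-3.21],[-0.47,0.21,0],10],
    [[0,0,-3.87],[-0.54,0.25,0],10],
    [[0,0,-4.55],[-0.6,0.29,0],10],
    [[0,0,-5.25],[-0.65,0.32,0],10],
    [[0,0,-5.95],[-0.69,0.35,0],10]
  ]
}}

```text
time: 14.42
tool_pos: [467.4, 26.1, 134.4]
ee_rot: [0.0, 0.951, 0.309, 0.0]
contact_force: [1.1, 0.2, -3.0]
grip_width: 20.7
grasp_force: 107.7
```

Call:
{"api": "carry_out", "payload": {
  "series": [
    [[0,0,-0.7],[-0.04,0,0],10],
    [[0,0,-1.4],[-0.07,-0.01,0],10],
    [[0,0,-2.08],[-0.08,-0.01,0],10],
    [[0,0,-2.74],[-0.09,-0.02,0],10],
    [[0,0,-3.37],[-0.08,-0.02,0],10],
    [[0,0,-3.97],[-0.07,-0.03,0],10],
    [[0,0,-4.53],[-0.06,-0.05,0],10],
    [[0,0,-5.05],[-0.03,-0.06,0],10],
    [[0,0,-5.53],[-0.01,-0.07,0],10],
    [[0,0,-5.95],[0.02,-0.09,0],10]
  ]
}}

```text
time: 15.68
tool_pos: [466.0, 30.3, 134.5]
ee_rot: [0.001, 0.811, 0.585, 0.0]
contact_force: [-0.4, -0.1, -2.8]
grip_width: 20.2
grasp_force: 107.7
```

Call:
{"api": "carry_out", "payload": {
  "series": [
    [[0,0,-0.37],[0.03,0,0],10],
    [[0,0,-0.68],[0.06,0,0],10],
    [[0,0,-0.95],[0.08,0.01,0],10],
    [[0,0,-1.15],[0.1,0.01,0],10],
    [[0,0,-1.31],[0.12,0.01,0],10],
    [[0,0,-1.42],[0.13,0.01,0],10],
    [[0,0,-1.5],[0.14,0.01,0],10],
    [[0,0,-1.54],[0.14,0.01,0],10],
    [[0,0,-1.55],[0.15,0.01,0],10],
    [[0,0,-1.55],[0.15,0.01,0],10]
  ]
}}

```text
time: 16.92
tool_pos: [468.6, 37.5, 134.3]
ee_rot: [-0.0, 0.762, 0.648, -0.0]
contact_force: [1.0, 0.4, -2.8]
grip_width: 20.7
grasp_force: 107.7
```

Run:
```python
from h import *
o,pt,T,ps,S=status();print(o['tool_pos'],yaw_of(o['ee_rot']),o['time'])
bs=redball(S,(330,150,470,280));bt=redball(T,(230,200,340,330));print(bs,bt)
for b in bs: print('ball scene@112',plane(ps,[b[0]],112.5)[0])
for b in bt: print('ball top@112',plane(pt,[b[0]],112.5)[0])
# dish contour in scene
h=cv2.cvtColor(S,cv2.COLOR_BGR2HSV);m=((h[...,1]<60)&(h[...,2]>170)).astype(np.uint8)
for c in cv2.findContours(m,0,2)[0]:
    x,y,w,hh=cv2.boundingRect(c)
    if cv2.contourArea(c)>300 and 300<x<480 and 150<y<300: print('bb',x,y,w,hh,cv2.contourArea(c),'rightmost',c[c[:,0,0].argmax()][0])
h=cv2.cvtColor(T,cv2.COLOR_BGR2HSV);m=((h[...,1]<60)&(h[...,2]>170)).astype(np.uint8)
for c in cv2.findContours(m,0,2)[0]:
    x,y,w,hh=cv2.boundingRect(c)
    if cv2.contourArea(c)>100 and 200<x<350 and 180<y<330: print('top bb',x,y,w,hh,cv2.contourArea(c),'leftmost',c[c[:,0,0].argmin()][0])
```

```text
t 16.925 z-tilt deg [ 0. -0.] F [ 1.   0.4 -2.8] T [-0.23  0.07  0.02] 20.660033120924176 107.72154450416565
[468.64170874  37.53694805 134.29418048] 80.78162048419348 16.925
[([377.45, 200.96], 76)] [([256.23, 321.67], 61)]
ball scene@112 [487.03590912 140.46219696 112.5       ]
ball top@112 [345.29897424 178.90127196 112.5       ]
bb 390 209 46 31 755.0 rightmost [435 227]
bb 346 186 69 35 1478.5 rightmost [414 205]
top bb 223 239 56 52 1972.0 leftmost [223 258]
```

The ball is centred at (487, 140) against a planned (489, 139). Now verify the lip tip, and that the tub hasn't moved, by casting rays.

Run:
```python
from h import *
ps,pt=cam("scene"),cam("top");S,T=cv2.imread("pics/S.png"),cv2.imread("pics/T.png");S0=cv2.imread("pics/scene0.png")
print('lip tip',plane(ps,[[414,205]],118))
h=cv2.cvtColor(S,cv2.COLOR_BGR2HSV);m=((h[...,1]<60)&(h[...,2]>170)).astype(np.uint8);mm=blob(m,(340,180,418,222))
q=cv2.morphologyEx(mm,2,cv2.getStructuringElement(2,(19,19)));r,c=rect(q);e=cv2.fitEllipse(c);print('dish',e,plane(ps,[e[0]],114))
lipm=((mm==1)&(q==0)).astype(np.uint8);n,l,s,c=cv2.connectedComponentsWithStats(lipm);print([(c[i],s[i].tolist()) for i in range(1,n) if s[i,4]>8])
# tub, top+scene: base bounding before/after
for I in (S0,S):
    g=(I[210:260,375:445].max(2)>80).astype(np.uint8);ys,xs=np.nonzero(g[25:]);print('tub lower part',xs.min()+375,xs.max()+375,ys.max()+235)
```

```text
lip tip [[512.19682321 220.29397461 118.        ]]
dish ((392.7296142578125, 202.1410675048828), (21.98533058166504, 23.396913528442383), 169.2673797607422) [[494.57000615 174.74070173 114.        ]]
[(array([377.14009662, 190.53623188]), [360, 186, 35, 13, 207]), (array([349.97560976, 204.58536585]), [346, 197, 9, 15, 82]), (array([409.23076923, 201.95604396]), [403, 197, 12, 11, 91]), (array([376.42450142, 213.52136752]), [357, 204, 41, 17, 351])]
tub lower part 388 431 254
tub lower part 388 431 254
```

Call:
{"api": "carry_out", "payload": {
  "series": [
    [[0,0,0],[0,0,0],10],
    [[0,0,0],[0,0,0],10],
    [[0,0,0],[0,0,0],10],
    [[0,0,0],[0,0,0],10],
    [[0,0,0],[0,0,0],10],
    [[0,0,0],[0,0,0],10],
    [[0,0,0],[0,0,0],10],
    [[0,0,0],[0,0,0],10]
  ]
}}

```text
time: 18.02
tool_pos: [468.7, 37.5, 134.3]
ee_rot: [-0.0, 0.762, 0.648, -0.0]
contact_force: [0.3, 0.8, -3.0]
grip_width: 20.7
grasp_force: 107.7
```

The lip corner is at (512, 220), which puts the tip centre at about (500, 221), within a few mm of the tub centre and about 56 mm above the rim. The tub hasn't moved and everything is still. Handing in.

Run:
```python
from h import *
ps=cam("scene");b=redball(ctrl.capture("scene")[:,:,::-1].copy(),(330,150,470,280));print(b,plane(ps,[b[0][0]],112.5)); print(ctrl.close_job())
```

```text
[([377.44, 201.03], 75)] [[487.31122331 140.41264791 112.5       ]]
the job is handed in; nothing more can be done
None
```

The job is handed in: the lifter holds the dish level and a quarter turn round, its lip measured within a few mm of the tub centre and about 56 mm above the rim, with the ball in its middle and the tub unmoved; no verdict was returned.

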